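# Clip the last porcelain plank into a decking tile

## Task

The last porcelain plank of this decking tile has only been laid loosely on its clip base. Work it sideways and endways until its studs drop into their sockets, then press it home by feel, above each pair of studs, until it lies flush with the other three planks from end to end. Porcelain cracks, so never strike it or lean on it hard, and leave the pot, the brush and the rubbing block where they are.

Things in the scene. Friction and masses are not known exactly. Their poses are not given: they have to be found in the camera images.
- deck: decking tile held fixed in a jig: black clip base 300 x 300 mm, 14 mm high, with three white porcelain planks on it, tops 24 mm above the bench. Origin: centre of its underside; y along the planks, x across, z up. An open lane runs along its -x side (nearest the robot), from x = -150 to -75 mm. Plywood cleats 12 mm high hold the other sides; nothing stands beside the -x side or the lane's ends
- lane (a point): centre of the open lane, on the base's top (14 mm high), at x = -112.5 mm in the deck's frame, axes as the deck's: the plank's origin lies here when it is home. The next plank's edge is 39.5 mm to +x, so 4 mm from the loose plank's edge when that is home
- sockets0 (a point): middle of a pair of sockets, on the base's top, 110 mm to -y of the lane's centre: two square holes 14 mm wide, 16 mm to either side (x). The lane has three such pairs. In each socket two sprung lips part to let the ball of a stud through
- sockets1 (a point): the same for the pair at the lane's centre
- sockets2 (a point): the same for the pair 110 mm to +y
- plank: the loose porcelain plank: 71 mm (x) by 296 mm (y), 10 mm thick, about 0.47 kg, white with pink and grey brush marks. Origin: centre of its flat underside. It starts standing on its studs on the lane, origin 25 mm above the bench, up to 35 mm out along the lane, 7 to 11 mm towards -x, turned up to 2.5 degrees. Pushed at an edge it slides with about 2 to 4 N
- press0 (a point): point on the plank's top, 10 mm above its origin and 110 mm to -y, midway between two black ball studs: balls 12 mm across, reaching 11 mm below the underside, 16 mm either side (x). From caught, each pair goes home with a snap under some 8 to 15 N pressed here (all three pairs at once: 15 to 30 N); the last bit must be pressed too
- press1 (a point): the same above the pair of studs at the plank's centre. When all studs are over their sockets the plank sinks about 3 mm and catches on the lips (origin 21 to 22 mm high); home, its origin is 14 mm high and its top 24 mm
- press2 (a point): the same above the pair of studs 110 mm to +y
- corner0 (a point): top of the plank near its (-x, -y) corner, 33 mm and 145 mm from its centre; 24 mm above the bench when that corner is home
- corner1 (a point): the same at the plank's (-x, +y) corner
- corner2 (a point): the same at the plank's (+x, -y) corner
- corner3 (a point): the same at the plank's (+x, +y) corner
- glaze_pot: bystander: small white pot of pink glaze, 76 mm across, 85 mm high, origin at the centre of its foot
- brush: bystander: wide glaze brush lying on the bench, about 205 mm long, 104 mm wide, 26 mm high, origin under the bristle end; handle along its own +x
- rub_block: bystander: cork rubbing block, 100 x 65 x 26 mm, origin at the centre of its underside

How it is judged (in metres and radians):
At the end, for the whole second after the job is handed in: The plank is home: its four corner tops no more than 1.7 mm proud of the other planks, its centre within 3 mm of the lane's, square within 0.02 rad, at rest. No finger contact above 120 N on the plank or the deck; pot, brush and block moved less than 15 mm (z of each of corner0, corner1, corner2, corner3 in the frame of deck below 0.0257 m and distance between plank and lane below 0.003 m and angle between the y axis of plank and the y axis of deck, either way round below 0.02 rad and linear speed of plank below 0.01 m/s); the robot touches nothing.
It fails at once if the plank is struck or leaned on hard: finger contact force above 120 N (contact force between the fingers and plank above 120 N).
It fails at once if the deck's seated planks or base are struck: finger contact force above 120 N (contact force between the fingers and deck above 120 N).
It fails at once if the glaze pot is moved (distance of glaze_pot from where it was at the start of the episode above 0.015 m).
It fails at once if the brush is moved (distance of brush from where it was at the start of the episode above 0.015 m).
It fails at once if the rubbing block is moved (distance of rub_block from where it was at the start of the episode above 0.015 m).
It also fails if it takes over 58 s, if anything falls off the work surface, if the arm or the gripper's body presses on something with over 40 N, if the wrist force passes 120 N, or if a joint passes its speed limit or range.

## Robot

A 6-joint arm with a two-finger parallel gripper is mounted at the origin on the work surface. World frame = base frame: x ahead of the robot, y to its left, z up, the work surface at z = 0. Lengths are in mm, angles in rad, forces in N, time in s.
With the tool pointing down it reaches from about 425 to 950 mm from the base axis. Payload 14.7 kg.
Tool frame: the origin (TCP) lies at the very end of the fingers, on their centre line; the grasp point (between the pads) lies 19 mm behind it (robot.grip_point_offset is the distance from the TCP to the grasp point, in mm); z points along the fingers, y is the direction in which the jaws open and shut (so a half turn about z gives the same grasp; the last joint's range is limited). The gripper opens to 85 mm and grips with 20 to 120 N. Pads are 22 mm wide; open, the fingers measure 114 mm over their backs; the gripper's body (76 mm by 85 mm) begins 54 mm behind the grasp point. The pads swing forward as they close: fully open they stand 13 mm farther back than shut.
Start: joints at [-1.252, 0.48, 1.596, -0, 1.065, -0.047], TCP at [232.518, -606.982, 231.297] pointing down, gripper open.
Joint ranges: [-2.75, 2.75], [-0.82, 2.05], [0.23, 2.67], [-1.56, 4.7], [0.09, 2.69], [-2.92, 2.92]. Speed limits (rad/s): [1.89, 1.89, 2.39, 3.01, 3.01, 3.01].

## Interface

Orientations are given as a rotation vector (axis times angle).
In Python, from workcell import robot gives the robot as it stands. The module is installed in compiled form; this text tells all that it offers.
- The arm moves only by the tool send_rows, never from a script. Its arguments are lists of equal length, an entry for each row: "travel": the shift along the tool's x, y, z as a fraction of full scale, a list of three; "twist": the turn, a rotation vector about the tool's x, y, z as a fraction of full scale, a list of three. A call has 1 to 20 rows; each row shifts and turns the commanded pose from where the row before left it, along the tool's axes as they then stand; what a row does not reach is not made up. Full scale, the value 1, is 4 cm for a shift and 5 degrees for a turn. A row lasts 1/10 s, in which the tool goes at most 50 mm and 8.59 degrees, less where a joint would pass 70% of its speed; a pose out of reach is approached as far as the arm can. A call with a number of a shift or a turn outside -1 to 1 is refused whole. A call with a gripper value outside its range is refused whole. "gripper" is the opening, from 0 (shut) to 1 (fully open), set as the call begins (left out, the last holds). The fingers move at their own pace and stop on an object; "force" is the grip in N (left out, the last holds). Time passes only in rows, so rows that do not move let the fingers close. It gives the time, the measured TCP pose, the force and the opening at its end, in the units of the state.
- robot.sense(): the state, without advancing time (a new reading comes with each control period).
- robot.get_image(name): name is "side" or "top" or "wrist"; returns a dict with "color" (420x560x3 uint8, blue, green, red), "range_z" (420x560 float32, mm along the optical axis (not along the pixel's ray), 0 where there is no reading), "fovy" (degrees; the focal length in pixels is half the picture's height over the tangent of half this angle, whatever the lens; pixels are square), "cx", "cy" (the principal point, pixels), "extrinsics" (4x4, takes a point from camera to world coordinates). Camera axes: x right, y up, looking along -z (the intrinsics and any distortion apply to the point x, -y, -z); pixel columns grow to the right and rows downward; lengths in mm; the calibration is good to about 2 mm. A picture is of the moment at which its call begins.
- robot.sign_off(): hands the job in, once; it reports no verdict.
The state is a dict: "time": time; "q": joint angles; "qd": joint speeds; "tau": joint torques, N m; "position": TCP position; "ee_rot": TCP orientation; "contact_force": force on the tool from outside, world axes, zero at the start; "moment": the same for the moment, N m; "grip_width": opening from 0.0 (shut) to 1.0 (fully open).
Only numpy, scipy, OpenCV 4.12 (cv2) and the standard library are available. Lean on these libraries where they do the work, as an engineer would, in place of code of your own. Each camera call takes 0.05 s, during which the arm holds its last target.

## Working session

There is one attempt and no reset: what is moved stays moved. The work goes in short steps, Python scripts to look and compute and a tool call to move; the robot and the scene stay as the last step left them, time stands still between calls to the robot, and variables do not carry over. Pictures are saved under pics/ and viewed, and the job is handed in when it is done.

Besides the shell and the picture viewer there is one more tool, called after "Call:" as name(argument=value, ...) on one line, values as JSON. send_rows: Moves the arm, as the interface text tells. Shift numbers are shares of 4 cm and turn numbers shares of 5 degrees, none past 1 either way. Its arguments: {"type":"object","properties":{"travel":{"type":"array","items":{"type":"array","items":{"type":"number"}}},"twist":{"type":"array","items":{"type":"array","items":{"type":"number"}}},"gripper":{"type":"number"},"force":{"type":"number"}},"required":["travel","twist"]}

```bash
mkdir -p pics; cat > h.py <<'E'
import numpy as np, cv2
from workcell import robot
from scipy.spatial.transform import Rotation as R
def grab(n,save=None):
    im=robot.get_image(n)
    if save: cv2.imwrite('pics/'+save,im['color'])
    return im
def cloud(im):
    z=im['range_z']; h,w=z.shape
    f=h/2/np.tan(np.radians(im['fovy'])/2)
    v,u=np.mgrid[:h,:w]
    P=np.stack([(u-im['cx'])*z/f,-(v-im['cy'])*z/f,-z,np.ones_like(z)],-1)@np.array(im['extrinsics']).T
    P=P[...,:3]; P[z==0]=np.nan
    return P
E
python3 - <<'E'
from h import *
s=robot.sense(); print(s)
for n in ['side','top','wrist']:
    im=grab(n,n+'0.png'); print(n,{k:im[k] for k in im if k not in('color','range_z')})
E
```

```text
{'time': 0.0, 'q': array([-1.25159524e+00,  4.80859938e-01,  1.59687733e+00, -1.70854950e-05,
        1.06511640e+00, -4.66008015e-02]), 'qd': array([-0.00078596, -0.00154495,  0.00083344,  0.00051345,  0.00067685,
        0.00055713]), 'tau': array([-4.99806556e-03, -9.50655842e+01, -4.30187309e+01, -3.11621097e-04,
        1.25626157e-02,  1.46675749e-06]), 'position': array([ 232.38432018, -606.58508934,  230.65287689]), 'ee_rot': array([-3.08796265e+00, -5.71187880e-01,  2.92284400e-04]), 'contact_force': array([-0.16316583, -0.52820763,  0.00740135]), 'moment': array([ 0.06480481, -0.02701764,  0.00467455]), 'grip_width': 1.0009086997005567}
side {'fovy': 43.46981142468758, 'cx': 272.02430270627343, 'cy': 197.79616760861896, 'extrinsics': array([[-7.92865946e-01,  3.03148558e-01, -5.28644061e-01,
        -1.83870657e+02],
       [-6.09114324e-01, -4.20611359e-01,  6.72358405e-01,
         9.41322467e+02],
       [-1.85292163e-02,  8.55094753e-01,  5.18140552e-01,
         8.03486994e+02],
       [ 0.00000000e+00,  0.00000000e+00,  0.00000000e+00,
         1.00000000e+00]])}
top 
[... 176 characters left out ...]
],
       [-9.99842569e-01, -3.60204414e-03,  1.73741807e-02,
         1.39978182e+01],
       [ 1.66911724e-02,  1.41284219e-01,  9.89828356e-01,
         1.17822590e+03],
       [ 0.00000000e+00,  0.00000000e+00,  0.00000000e+00,
         1.00000000e+00]])}
wrist {'fovy': 66.55584958123355, 'cx': 279.0728539838704, 'cy': 210.76367310362886, 'extrinsics': array([[ 3.57587774e-01,  8.88060091e-01,  2.88929504e-01,
         3.06674662e+02],
       [-9.33879534e-01,  3.40046132e-01,  1.10623886e-01,
        -5.77310330e+02],
       [-8.70194679e-06, -3.09383100e-01,  9.50937483e-01,
         3.73791453e+02],
       [ 0.00000000e+00,  0.00000000e+00,  0.00000000e+00,
         1.00000000e+00]])}
```

View pics/top0.png

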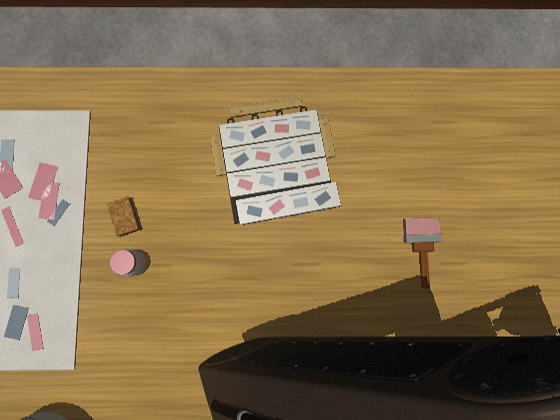

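View pics/side0.png

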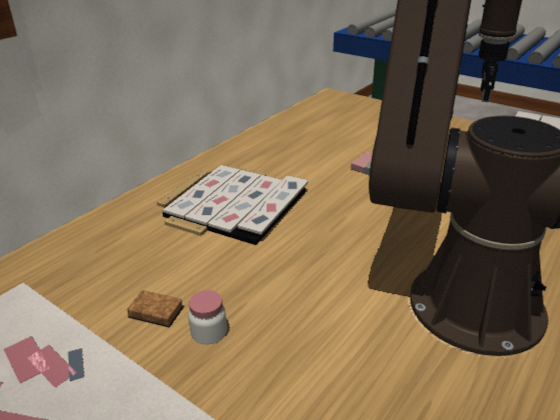

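The top view shows the tile at about (280,165), turned roughly 10°. The loose plank is at about (288,203), out to the right (-y). The block is at (123,215), the pot at (124,262) and the brush at (423,250), all clear of the tile.

```bash
python3 - <<'E'
from h import *
im=grab('top'); P=cloud(im); c=im['color'].astype(int)
sub=P[100:225,210:345]; 
roi=np.zeros(c.shape[:2],bool); roi[95:232,205:350]=1
print('bench z',np.nanmedian(P[240:260,200:330,2]))
hsv=cv2.cvtColor(im['color'],cv2.COLOR_BGR2HSV)
z=P[...,2]
for lo,hi,nm in [(18,29,'seated'),(29,45,'loose')]:
    m=roi&(z>lo)&(z<hi)
    m=m.astype(np.uint8); n,l,st,ce=cv2.connectedComponentsWithStats(m)
    k=1+np.argmax(st[1:,4]); q=P[l==k]
    r=cv2.minAreaRect(q[:,:2].astype(np.float32)); print(nm,st[k],np.median(q[:,2]),r)
E
```

```text
bench z -0.08312527818907256
seated [ 219  109  111   88 6981] 23.61891405820279 ((734.6737670898438, -7.7041168212890625), (226.40843200683594, 297.45611572265625), 9.433279037475586)
loose [ 236  182  105   42 2499] 34.662988739506545 ((584.3861694335938, -47.86578369140625), (71.37925720214844, 296.2669372558594), 10.420376777648926)
```

Call:
send_rows(travel=[[0.4,-0.25,-0.08],[0.79,-0.49,-0.074],[0.79,-0.49,-0.074],[0.79,-0.49,-0.074],[0.79,-0.49,-0.074],[0.79,-0.49,-0.074],[0.79,-0.49,-0.074],[0.79,-0.49,-0.074],[0.79,-0.49,-0.074],[0.79,-0.49,-0.074],[0.79,-0.49,-0.074],[0.79,-0.49,-0.074],[0.79,-0.49,-0.074],[0.79,-0.49,-0.074],[0.79,-0.49,-0.074],[0.79,-0.49,-0.074],[0.79,-0.49,-0.074],[0.79,-0.49,-0.074],[0.79,-0.49,-0.074],[0.79,-0.49,-0.074]], twist=[[0,0,0],[0,0,0],[0,0,0],[0,0,0],[0,0,0],[0,0,0],[0,0,0],[0,0,0],[0,0,0],[0,0,0],[0,0,0],[0,0,0],[0,0,0],[0,0,0],[0,0,0],[0,0,0],[0,0,0],[0,0,0],[0,0,0],[0,0,0]], gripper=0)

```text
time: 2.2
position: [671.7, -27.2, 291.0]
ee_rot: [-3.089, -0.572, 0.0]
contact_force: [0.6, -0.2, -0.1]
grip_width: 0.001
```

Call:
send_rows(travel=[[0.4,-0.25,0],[0,0,0],[0,0,0],[0,0,0],[0,0,0]], twist=[[0,0,0.78],[0,0,0.78],[0,0,0.78],[0,0,0],[0,0,0]])

```text
time: 2.7
position: [682.4, -13.9, 290.8]
ee_rot: [-3.131, -0.257, 0.0]
contact_force: [-0.7, -0.7, 0.1]
grip_width: -0.0
```

```bash
cat >> h.py <<'E'
def tool():
    s=robot.sense(); M=R.from_rotvec(s['ee_rot']).as_matrix()
    print('t',round(s['time'],2),'p',s['position'].round(1),'x',M[:,0].round(4),'z',M[:,2].round(4),'F',s['contact_force'].round(1),'w',round(s['grip_width'],2))
    return s,M
E
python3 - <<'E'
from h import *
tool(); im=grab('wrist','w1.png'); np.savez('w1.npz',**im)
E
```

```text
t 2.7 p [682.4 -13.9 290.8] x [ 9.866e-01  1.631e-01 -2.000e-04] z [-2.e-04  1.e-04 -1.e+00] F [-0.7 -0.7  0.1] w -0.0
```

View pics/w1.png

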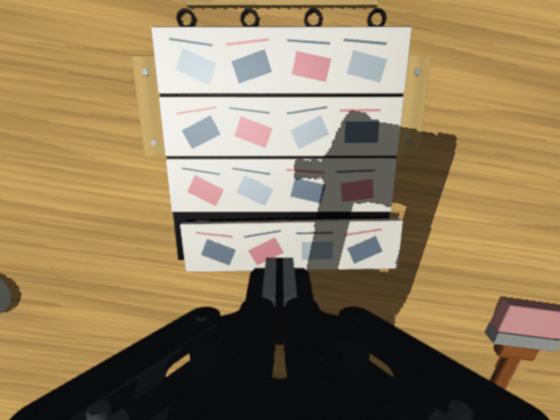

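```bash
cat >> h.py <<'E'
def edgefit(P,mask,th0,ctr):
    """fit rect by per-side lines, world xy pts; returns ctr, angles per side, extents"""
    q=P[mask][:,:2]; c,s=np.cos(th0),np.sin(th0)
    a=(q-ctr)@np.array([[c,-s],[s,c]])   # local x,y
    out={}
    for ax,nm in ((0,'x'),(1,'y')):
        o=1-ax; L=np.percentile(a[:,o],1),np.percentile(a[:,o],99)
        bins=np.arange(L[0]+8,L[1]-8,3)
        for sg in (-1,1):
            pts=[]
            for b in bins:
                k=abs(a[:,o]-b)<1.5
                if k.sum()>5: pts.append((b,sg*np.max(sg*a[k,ax])))
            pts=np.array(pts)
            for _ in range(4):
                p=np.polyfit(pts[:,0],pts[:,1],1); r=pts[:,1]-np.polyval(p,pts[:,0])
                k=abs(r)<=max(1.0,1.5*np.median(abs(r)));
                pts=pts[k]
            out[nm+('-' if sg<0 else '+')]=(np.polyval(p,0),p[0],len(pts))
    return out
def corr(P,im):
    return P
E
python3 - <<'E'
from h import *
im=dict(np.load('w1.npz')); P=cloud(im); z=P[...,2]; print('bench',np.nanmedian(z[100:300,420:480]))
roi=np.zeros(z.shape,bool); roi[20:285,120:440]=1
th=np.radians(9.5)
for lo,hi,nm,ctr in [(18,29,'seated',(734.7,-7.7)),(29.5,45,'loose',(584.4,-47.9))]:
    m=(roi&(z>lo)&(z<hi)).astype(np.uint8)
    m=cv2.morphologyEx(m,cv2.MORPH_OPEN,np.ones((3,3)))
    if nm=='loose': m[258:,245:320]=0
    n,l,st,ce=cv2.connectedComponentsWithStats(m); k=1+np.argmax(st[1:,4]); mk=l==k
    q=P[mk]; print(nm,st[k],np.median(q[:,2]),cv2.minAreaRect(q[:,:2].astype(np.float32)))
    print({k:(round(v[0],1),round(float(np.degrees(v[1])),2),v[2]) for k,v in edgefit(P,mk,th,np.array(ctr)).items()})
E
```

```text
bench 0.4106090007712453
seated [  152    27   260    67 16631] 24.475478610998778 ((811.7810668945312, 5.5188751220703125), (70.5240707397461, 296.53973388671875), 9.432964324951172)
{'x-': (np.float64(43.7), 0.06, 92), 'x+': (np.float64(113.1), 0.12, 92), 'y-': (np.float64(-147.8), 0.44, 18), 'y+': (np.float64(147.6), -0.09, 18)}
loose [ 181  219  222   52 9607] 35.04363527283425 ((585.5786743164062, -46.22102355957031), (72.0771484375, 295.856689453125), 10.388747215270996)
{'x-': (np.float64(-33.1), -0.89, 52), 'x+': (np.float64(37.0), -0.93, 92), 'y-': (np.float64(-145.6), 0.99, 19), 'y+': (np.float64(148.5), 0.55, 19)}
```

```bash
cat >> h.py <<'E'
def planks(im,thd=9.42,verbose=True):
    P=cloud(im); z=P[...,2]; res=[]
    hsv=cv2.cvtColor(im['color'],cv2.COLOR_BGR2HSV)
    for lo,hi in ((18,29.5),(29.5,45)):
        m=((z>lo)&(z<hi)&(P[...,0]>530)&(P[...,0]<870)&(abs(P[...,1]+13)<215)).astype(np.uint8)
        if lo==18: m[hsv[...,2]<45]=0
        m=cv2.morphologyEx(m,cv2.MORPH_OPEN,np.ones((3,3)))
        n,l,st,ce=cv2.connectedComponentsWithStats(m)
        for k in range(1,n):
            if st[k,4]<1500: continue
            q=P[l==k]; r=cv2.minAreaRect(q[:,:2].astype(np.float32)); res.append((r,np.median(q[:,2])))
            if verbose: print(np.round(r[0],1),np.round(r[1],1),round(r[2],2),'z',round(float(np.median(q[:,2])),1))
    return res
E
python3 - <<'E'
from h import *
im=dict(np.load('w1.npz')); planks(im)
E
```

```text
[811.8   5.5] [ 70.5 296.5] 9.43 z 24.5
[737.7  -7. ] [ 70.2 295.9] 9.38 z 24.4
[664.1 -19.1] [ 71.7 296.1] 9.46 z 24.3
[585.6 -46.2] [ 72.1 295.9] 10.39 z 35.0
```

Call:
send_rows(travel=[[-0.305,0.607,0.72],[-0.305,0.607,0.72],[-0.305,0.607,0.72],[-0.305,0.607,0.72],[-0.305,0.607,0.72],[-0.305,0.607,0.72],[-0.305,0.607,0.72],[-0.305,0.607,0.72],[0,0,0.2],[0,0,0.25],[0,0,0.25],[0,0,0.25],[0,0,0],[0,0,0],[0,0,0]], twist=[[0,0,0],[0,0,0],[0,0,0],[0,0,0],[0,0,0],[0,0,0],[0,0,0],[0,0,0],[0,0,0],[0,0,0],[0,0,0],[0,0,0],[0,0,0],[0,0,0],[0,0,0]])

```text
time: 4.25
position: [618.1, -221.6, 22.9]
ee_rot: [3.131, 0.254, 0.001]
contact_force: [-0.6, -0.7, 0.1]
grip_width: -0.0
```

```bash
python3 - <<'E'
from h import *
tool(); im=grab('wrist','w2.png'); planks(im)
E
```

```text
t 4.25 p [ 618.1 -221.6   22.9] x [9.869e-01 1.615e-01 7.000e-04] z [ 8.e-04 -3.e-04 -1.e+00] F [-0.6 -0.7  0.1] w -0.0
[ 681.3 -123.4] [70.9 84.8] 9.32 z 24.4
[ 601.6 -136.7] [ 71.9 111.9] 10.44 z 35.1
```

View pics/w2.png

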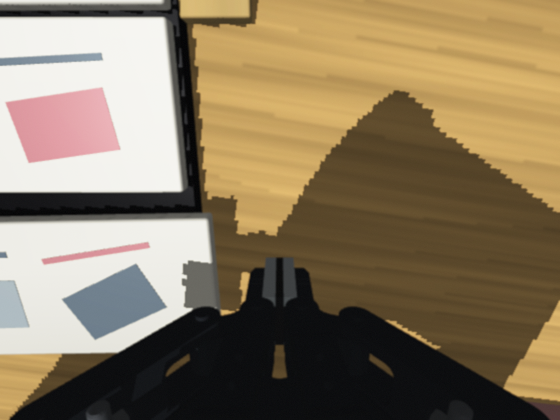

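Call:
send_rows(travel=[[0,-0.2,0.03],[0,-0.2,0],[0,-0.1,0],[0,-0.05,0],[0,0,0]], twist=[[0,0,0],[0,0,0],[0,0,0],[0,0,0],[0,0,0]])

```text
time: 4.8
position: [614.1, -199.6, 21.2]
ee_rot: [-3.131, -0.254, 0.0]
contact_force: [0.4, -0.1, -0.1]
grip_width: 0.003
```

```bash
python3 - <<'E'
from h import *
tool(); im=grab('wrist','w3.png'); planks(im)
P=cloud(im);z=P[...,2]
m=(z>29.5)&(z<45)&(P[...,0]<640); q=P[m][:,:2]; v=np.array([-.1636,.9865]); u=np.array([.9865,.1636]); o=np.array([589.9,-31.3])
a=(q-o)@np.c_[u,v]; k=abs(a[:,0]-25)<8
print('plank -y end, lane frame', np.percentile(a[k,1],[0.5,1]))
m=(z>20)&(z<29)&(P[...,0]>640); a=(P[m][:,:2]-o)@np.c_[u,v]; k=abs(a[:,0]-60)<15; print('seated end',np.percentile(a[k,1],[.5,1]))
E
```

```text
t 4.8 p [ 614.1 -199.6   21.2] x [ 0.9869  0.1613 -0.    ] z [-0.e+00  1.e-04 -1.e+00] F [ 0.4 -0.1 -0.1] w 0.0
[ 679.7 -113.2] [ 71.2 105. ] 9.24 z 24.4
[ 601.7 -136.8] [ 72.4 154. ] 10.14 z 35.1
plank -y end, lane frame [-154.60308169 -153.79904198]
seated end [-147.58751975 -147.24312095]
```

View pics/w3.png

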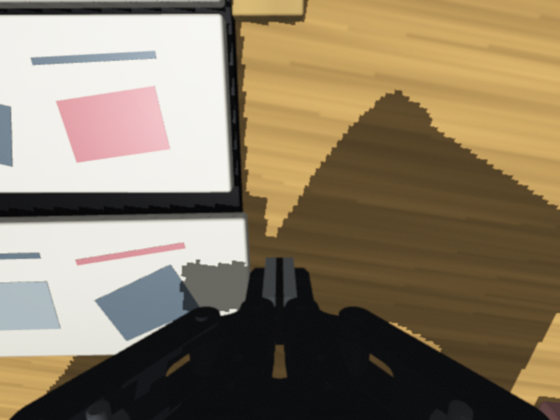

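Call:
send_rows(travel=[[0,-0.05,0],[0,-0.05,0],[0,-0.04,0],[0,0,0],[0,0,0]], twist=[[0,0,0],[0,0,0],[0,0,0],[0,0,0],[0,0,0]])

```text
time: 5.35
position: [613.1, -194.4, 21.1]
ee_rot: [-3.131, -0.254, 0.0]
contact_force: [0.4, -0.3, 0.4]
grip_width: 0.002
```

```bash
cat >> h.py <<'E'
U=np.array([.9865,.1636]); V=np.array([-.1636,.9865]); O=np.array([589.9,-31.3])
def ends(im):
    P=cloud(im);z=P[...,2]
    m=(z>27.5)&(z<45)&(P[...,0]<650); a=(P[m][:,:2]-O)@np.c_[U,V]
    for xx in(10,20,30):
        k=(abs(a[:,0]-xx)<4)&(abs(a[:,1]+120)<60)
        if k.sum()>20: print('plank -y end at',xx, np.percentile(a[k,1],[0.5,1]).round(1))
    for yy in (-140,-100,-60,0,60,100,140):
        k=(abs(a[:,1]-yy)<4)&(abs(a[:,0])<60)
        if k.sum()>20: print('edge x at',yy,np.percentile(a[k,0],[.5,99.5]).round(1))
    m=(z>20)&(z<29)&(P[...,0]>640); a=(P[m][:,:2]-O)@np.c_[U,V]; k=abs(a[:,0]-60)<15
    if k.sum()>20: print('seated end',np.percentile(a[k,1],[.5,1]).round(1))
    for yy in (-140,-100,-60,0,60,100,140):
        k=(abs(a[:,1]-yy)<4)&(a[:,0]<60)
        if k.sum()>20: print('seated edge x(39.5) at',yy,np.percentile(a[k,0],[.5]).round(1))
E
python3 - <<'E'
from h import *
tool(); im=grab('wrist','w4.png'); planks(im); ends(im)
E
```

```text
t 5.35 p [ 613.1 -194.4   21.1] x [ 9.870e-01  1.609e-01 -2.000e-04] z [-2.e-04  2.e-04 -1.e+00] F [ 0.4 -0.3  0.4] w 0.0
[ 679.2 -110.2] [ 71.4 111. ] 9.17 z 24.4
[ 601.2 -131.3] [ 71.6 154.3] 10.57 z 34.8
plank -y end at 10 [-170.1 -169.6]
plank -y end at 20 [-149.7 -149.5]
plank -y end at 30 [-149.4 -149. ]
edge x at -140 [-17.3  30.9]
edge x at -100 [-30.   30.2]
edge x at -60 [-40.8  29.5]
seated end [-147.5 -147.1]
seated edge x(39.5) at -140 [30.4]
seated edge x(39.5) at -100 [39.6]
seated edge x(39.5) at -60 [40.8]
```

Call:
send_rows(travel=[[0,-0.03,0],[0,-0.025,0],[0,0,0],[0,0,0]], twist=[[0,0,0],[0,0,0],[0,0,0],[0,0,0]])

```text
time: 5.8
position: [612.8, -192.2, 21.1]
ee_rot: [-3.131, -0.254, 0.0]
contact_force: [0.6, -1.0, -0.0]
grip_width: -0.002
```

```bash
python3 - <<'E'
from h import *
tool(); im=grab('wrist','w5.png'); planks(im); ends(im)
E
```

```text
t 5.8 p [ 612.8 -192.2   21.1] x [ 0.987  0.161 -0.   ] z [-0.e+00  1.e-04 -1.e+00] F [ 0.6 -1.  -0. ] w -0.0
[ 678.7 -109.2] [ 71.4 113.1] 9.74 z 24.4
[ 600.7 -129.5] [ 71.9 154. ] 10.41 z 34.8
plank -y end at 10 [-168.  -167.6]
plank -y end at 20 [-147.8 -147.5]
plank -y end at 30 [-147.5 -147.2]
edge x at -140 [-16.6  31. ]
edge x at -100 [-28.2  30.4]
edge x at -60 [-40.7  29.6]
seated end [-147.5 -147. ]
seated edge x(39.5) at -140 [30.6]
seated edge x(39.5) at -100 [39.8]
seated edge x(39.5) at -60 [40.7]
```

Call:
send_rows(travel=[[0,0.3,0],[0,0,-0.6],[0,0,-0.4],[-0.185,-0.827,0],[-0.185,-0.827,0],[-0.185,-0.827,0],[-0.185,-0.827,0],[-0.185,-0.827,0],[-0.185,-0.827,0],[-0.185,-0.827,0],[-0.185,-0.827,0],[0,0,0.4],[0,0,0.4],[0,0,0.2],[0,0,0],[0,0,0]], twist=[[0,0,0],[0,0,0],[0,0,0],[0,0,0],[0,0,0],[0,0,0],[0,0,0],[0,0,0],[0,0,0],[0,0,0],[0,0,0],[0,0,0],[0,0,0],[0,0,0],[0,0,0],[0,0,0]])

```text
time: 7.45
position: [514.0, 47.2, 21.5]
ee_rot: [-3.131, -0.253, -0.0]
contact_force: [-0.3, 0.1, 0.7]
grip_width: 0.002
```

```bash
cat >> h.py <<'E'
def tl():
    s,M=tool(); d=s['position'][:2]-O; print('tcp lane',(d@U).round(1),(d@V).round(1)); return s,M
E
python3 - <<'E'
from h import *
tl(); im=grab('wrist','w6.png'); planks(im); ends(im)
E
```

```text
t 7.45 p [514.   47.2  21.5] x [9.870e-01 1.605e-01 1.000e-04] z [ 1.e-04  0.e+00 -1.e+00] F [-0.3  0.1  0.7] w 0.0
tcp lane -62.0 89.9
[627.   37.6] [ 17.9 173.3] 9.41 z 24.4
[572.4  24.2] [ 71.2 180.5] 10.39 z 35.2
edge x at 0 [-41.5  27.9]
edge x at 60 [-42.7  27.2]
edge x at 100 [-55.2  26.2]
edge x at 140 [-44.4  25.6]
seated end [-17.7 -17.1]
seated edge x(39.5) at 0 [50.4]
```

View pics/w6.png

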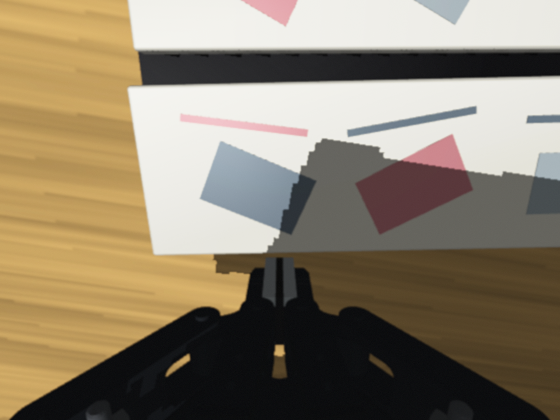

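Call:
send_rows(travel=[[0.12,0,0],[0.08,0,0],[0.04,0,0],[0.03,0,0],[0,0,0],[0,0,0]], twist=[[0,0,0],[0,0,0],[0,0,0],[0,0,0],[0,0,0],[0,0,0]])

```text
time: 8.1
position: [524.4, 49.2, 21.1]
ee_rot: [-3.131, -0.254, -0.0]
contact_force: [-0.6, 0.3, -0.0]
grip_width: -0.002
```

```bash
python3 - <<'E'
from h import *
tl(); im=grab('wrist','w7.png'); planks(im); ends(im)
E
```

```text
t 8.1 p [524.4  49.2  21.1] x [0.987  0.1609 0.    ] z [ 0.  0. -1.] F [-0.6  0.3 -0. ] w -0.0
tcp lane -51.4 90.2
[632.1  37.6] [ 28.1 174.3] 9.32 z 24.5
[579.1  23. ] [ 71.  185.9] 9.63 z 31.3
edge x at 0 [-36.   33.8]
edge x at 60 [-36.1  33.6]
edge x at 100 [-44.7  33.3]
edge x at 140 [-36.4  33.1]
seated end [-18.7 -18. ]
seated edge x(39.5) at 0 [50.4]
```

Call:
send_rows(travel=[[-0.2,0,0],[0,0,-0.7],[0.41,0.26,-0.84],[0.41,0.26,-0.84],[0.41,0.26,-0.84],[0.41,0.26,-0.84],[0.41,0.26,-0.84],[0.41,0.26,-0.84],[0.41,0.26,-0.84],[0.41,0.26,-0.3],[0,0,0],[0,0,0]], twist=[[0,0,0],[0,0,0],[0,0,0],[0,0,0],[0,0,0],[0,0,0],[0,0,0],[0,0,0],[0,0,0],[0,0,0],[0,0,0],[0,0,0]])

```text
time: 9.35
position: [658.5, -13.1, 295.5]
ee_rot: [-3.131, -0.253, 0.002]
contact_force: [-0.2, -0.6, -0.8]
grip_width: 0.001
```

```bash
cat >> h.py <<'E'
def heights(im):
    P=cloud(im); z=P[...,2]
    a=(P[...,:2]-O)@np.c_[U,V]
    for xx in (28,-28):
        print('h at x',xx,[(yy,round(float(np.nanmedian(z[(abs(a[...,0]-xx)<4)&(abs(a[...,1]-yy)<5)])),1)) for yy in (-143,-110,-55,0,55,110,143) if ((abs(a[...,0]-xx)<4)&(abs(a[...,1]-yy)<5)).sum()>5])
    xx=75; print('seated',[(yy,round(float(np.nanmedian(z[(abs(a[...,0]-xx)<5)&(abs(a[...,1]-yy)<5)])),1)) for yy in (-143,-110,-55,0,55,110,143) if ((abs(a[...,0]-xx)<5)&(abs(a[...,1]-yy)<5)).sum()>5])
E
python3 - <<'E'
from h import *
tl(); im=grab('wrist','w8.png'); planks(im); ends(im); heights(im)
E
```

```text
t 9.35 p [658.5 -13.1 295.5] x [ 0.987   0.1606 -0.0013] z [-1.4e-03  2.0e-04 -1.0e+00] F [-0.2 -0.6 -0.8] w 0.0
tcp lane 70.6 6.7
[812.1   5.6] [ 71.3 296.1] 9.51 z 24.5
[738.1  -6.8] [ 71.  295.8] 9.51 z 24.4
[664.2 -19.3] [ 71.4 295.9] 9.4 z 24.3
[586.9 -19.7] [ 70.5 270.8] 9.19 z 30.9
plank -y end at 10 [-147.3 -147. ]
plank -y end at 20 [-147.6 -146.5]
plank -y end at 30 [-147.1 -146.8]
edge x at -140 [-35.3  35.3]
edge x at -100 [-35.2  35.3]
edge x at -60 [-34.5  34.5]
edge x at 0 [-36.2  34.7]
edge x at 60 [-35.6  34.5]
edge x at 100 [-35.4  34.2]
edge x at 140 [-35.2  34.1]
seated end [-146.6 -145.6]
seated edge x(39.5) at -140 [29.2]
seated edge x(39.5) at -100 [34.5]
seated edge x(39.5) at -60 [41.1]
seated edge x(39.5) at 0 [51.]
h at x 28 [(-143, 30.1), (-110, 30.3), (-55, 30.1), (0, 30.3), (55, 30.5), (110, 31.1), (143, 31.1)]
h at x -28 [(-143, 30.1), (-110, 30.1), (-55, 30.3), (0, 30.6), (55, 31.0), (110, 31.5), (143, 31.4)]
seated [(-143, 24.4), (-110, 24.6), (-55, 24.6), (0, 318.2), (55, 24.9), (110, 24.4), (143, 24.0)]
```

View pics/w8.png

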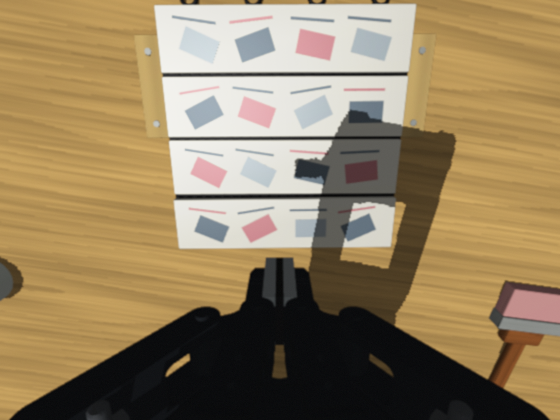

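Call:
send_rows(travel=[[-0.22,0.021,0.8],[-0.22,0.021,0.8],[-0.22,0.021,0.8],[-0.22,0.021,0.8],[-0.22,0.021,0.8],[-0.22,0.021,0.8],[-0.22,0.021,0.7],[-0.22,0.021,0.65],[0,0,0.2],[0,0,0],[0,0,0]], twist=[[0,0,0],[0,0,0],[0,0,0],[0,0,0],[0,0,0],[0,0,0],[0,0,0],[0,0,0],[0,0,0],[0,0,0],[0,0,0]])

```text
time: 10.5
position: [591.6, -30.9, 43.1]
ee_rot: [3.131, 0.254, 0.001]
contact_force: [0.3, 0.8, 0.1]
grip_width: 0.001
```

```bash
python3 - <<'E'
from h import *
tl()
E
```

```text
t 10.5 p [591.6 -30.9  43.1] x [9.869e-01 1.610e-01 9.000e-04] z [ 9.e-04 -1.e-04 -1.e+00] F [0.3 0.8 0.1] w 0.0
tcp lane 1.8 0.1
```

Call:
send_rows(travel=[[-0.045,0,0.1],[0,0,0.1],[0,0,0.075],[0,0,0.025],[0,0,0.025],[0,0,0]], twist=[[0,0,0],[0,0,0],[0,0,0],[0,0,0],[0,0,0],[0,0,0]])

```text
time: 11.1
position: [589.4, -31.3, 29.9]
ee_rot: [-3.131, -0.254, -0.001]
contact_force: [-2.6, 0.9, 10.2]
grip_width: 0.001
```

Call:
send_rows(travel=[[0,0,0.025],[0,0,0.0]], twist=[[0,0,0],[0,0,0]])

```text
time: 11.3
position: [589.7, -31.3, 29.2]
ee_rot: [3.131, 0.253, 0.002]
contact_force: [-1.8, 1.8, 15.5]
grip_width: 0.006
```

Call:
send_rows(travel=[[0,0,0.025],[0,0,0.0]], twist=[[0,0,0],[0,0,0]])

```text
time: 11.5
position: [590.0, -31.3, 28.3]
ee_rot: [3.131, 0.253, 0.002]
contact_force: [-0.8, 2.3, 12.8]
grip_width: 0.001
```

Call:
send_rows(travel=[[0,0,0.025],[0,0,0.025],[0,0,0]], twist=[[0,0,0],[0,0,0],[0,0,0]])

```text
time: 11.8
position: [589.7, -31.3, 25.8]
ee_rot: [3.131, 0.253, 0.002]
contact_force: [0.2, 0.9, 2.0]
grip_width: 0.001
```

Call:
send_rows(travel=[[0,0,0.025],[0,0,0.025],[0,0,0]], twist=[[0,0,0],[0,0,0],[0,0,0]])

```text
time: 12.1
position: [589.6, -31.3, 24.0]
ee_rot: [3.131, 0.253, 0.001]
contact_force: [-2.3, 0.9, 14.6]
grip_width: 0.001
```

Call:
send_rows(travel=[[0,0,0.02],[0,0,0]], twist=[[0,0,0],[0,0,0]])

```text
time: 12.3
position: [589.7, -31.3, 23.9]
ee_rot: [3.131, 0.254, 0.002]
contact_force: [-6.2, 1.1, 30.5]
grip_width: -0.002
```

```bash
python3 - <<'E'
from h import *
tl(); im=grab('wrist','w9.png'); heights(im)
E
```

```text
t 12.3 p [589.7 -31.3  23.9] x [0.987  0.1609 0.001 ] z [ 1.1e-03 -1.0e-04 -1.0e+00] F [-6.2  1.1 30.5] w -0.0
tcp lane -0.2 0.0
h at x 28 [(-110, 24.5), (-55, 24.4), (0, 24.4), (55, 24.3), (110, 24.3)]
h at x -28 [(-143, 24.4), (-110, 24.4), (-55, 24.3), (55, 24.1), (110, 24.2), (143, 24.1)]
seated [(-110, 24.8), (-55, 24.6), (0, 24.5), (55, 24.5), (110, 24.6)]
```

The whole plank went down together. I'll still press above the two end pairs, by feel.

Call:
send_rows(travel=[[0,0,-0.3],[0,0,-0.3],[0,-0.9,0],[0,-0.95,0],[0,-0.9,0],[0,0,0],[0,0,0.3],[0,0,0.2],[0,0,0.03],[0,0,0]], twist=[[0,0,0],[0,0,0],[0,0,0],[0,0,0],[0,0,0],[0,0,0],[0,0,0],[0,0,0],[0,0,0],[0,0,0]])

```text
time: 13.35
position: [571.3, 76.3, 24.6]
ee_rot: [3.131, 0.252, -0.002]
contact_force: [-0.1, 0.7, -0.0]
grip_width: 0.001
```

Call:
send_rows(travel=[[0,0,0.03],[0,0,0]], twist=[[0,0,0],[0,0,0]])

```text
time: 13.55
position: [571.7, 76.7, 24.1]
ee_rot: [3.131, 0.252, 0.0]
contact_force: [-0.4, -0.4, 0.2]
grip_width: 0.003
```

Call:
send_rows(travel=[[0,0,0.02],[0,0,0]], twist=[[0,0,0],[0,0,0]])

```text
time: 13.75
position: [571.7, 76.8, 24.0]
ee_rot: [3.131, 0.253, 0.001]
contact_force: [-3.4, -3.4, 13.3]
grip_width: 0.002
```

Call:
send_rows(travel=[[0,0,0.015],[0,0,0]], twist=[[0,0,0],[0,0,0]])

```text
time: 13.95
position: [571.8, 76.8, 23.9]
ee_rot: [3.131, 0.253, 0.001]
contact_force: [-5.8, -3.5, 25.9]
grip_width: 0.001
```

Call:
send_rows(travel=[[0,0,-0.3],[0,0,-0.3],[0,0.9,0],[0,0.9,0],[0,0.9,0],[0,0.9,0],[0,0.95,0],[0,0.95,0],[0,0,0],[0,0,0.3],[0,0,0.2],[0,0,0.04],[0,0,0]], twist=[[0,0,0],[0,0,0],[0,0,0],[0,0,0],[0,0,0],[0,0,0],[0,0,0],[0,0,0],[0,0,0],[0,0,0],[0,0,0],[0,0,0],[0,0,0]])

```text
time: 15.25
position: [606.2, -138.6, 24.4]
ee_rot: [-3.131, -0.256, 0.002]
contact_force: [0.2, -0.0, 0.1]
grip_width: 0.002
```

Call:
send_rows(travel=[[0,0,0.03],[0,0,0]], twist=[[0,0,0],[0,0,0]])

```text
time: 15.45
position: [606.6, -138.8, 24.0]
ee_rot: [-3.131, -0.255, 0.001]
contact_force: [-2.9, 3.2, 8.9]
grip_width: 0.001
```

Call:
send_rows(travel=[[0,0,0.02],[0,0,0]], twist=[[0,0,0],[0,0,0]])

```text
time: 15.65
position: [606.7, -138.8, 24.0]
ee_rot: [-3.131, -0.255, 0.001]
contact_force: [-6.1, 4.7, 21.0]
grip_width: -0.001
```

Call:
send_rows(travel=[[0,0,-0.5],[0,0,-0.9],[0.22,-0.34,-0.8],[0.22,-0.34,-0.8],[0.22,-0.34,-0.8],[0.22,-0.34,-0.8],[0.22,-0.34,-0.8],[0.22,-0.34,-0.8],[0.22,-0.34,-0.4],[0.22,-0.34,0],[0,0,0],[0,0,0]], twist=[[0,0,0],[0,0,0],[0,0,0],[0,0,0],[0,0,0],[0,0,0],[0,0,0],[0,0,0],[0,0,0],[0,0,0],[0,0,0],[0,0,0]])

```text
time: 16.85
position: [658.2, -20.6, 285.7]
ee_rot: [-3.131, -0.255, 0.003]
contact_force: [-0.3, -0.9, 0.6]
grip_width: -0.001
```

```bash
python3 - <<'E'
from h import *
tl(); im=grab('wrist','w10.png'); planks(im); ends(im); heights(im)
P=cloud(im); z=P[...,2]; a=(P[...,:2]-O)@np.c_[U,V]
for n,(x,y) in {'c0':(-33,-145),'c1':(-33,145),'c2':(33,-145),'c3':(33,145)}.items():
    k=(abs(a[...,0]-x)<3)&(abs(a[...,1]-y)<3); print(n,np.nanmedian(z[k]).round(2),k.sum())
# plank centre from the low-y and high-y faces by colour
hsv=cv2.cvtColor(im['color'],cv2.COLOR_BGR2HSV)
m=(z>20)&(z<28)&(a[...,0]<45)&(a[...,0]>-60)&(abs(a[...,1])<170)&(hsv[...,2]>60)
b=a[m]
for y in(-130,-100,0,50,100,130):
    k=abs(b[:,1]-y)<5; xs=np.sort(b[k,0]); print(y,xs[:1].round(1),xs[xs<37.6][-3:].round(1),[round(v,1) for v in np.diff(xs)[-60:] if v>2])
for x in (-25,0,25):
    k=abs(b[:,0]-x)<5; print('ends',x,np.percentile(b[k,1],[0.1,99.9]).round(1))
k=(abs(a[...,0]-75)<8)&(z>20)&(z<28)&(abs(a[...,1])<160)&(hsv[...,2]>130); print('seated ends',np.percentile(a[k][:,1],[.1,99.9]).round(1))
E
```

```text
t 16.85 p [658.2 -20.6 285.7] x [ 0.9868  0.1621 -0.0021] z [-0.0022 -0.     -1.    ] F [-0.3 -0.9  0.6] w -0.0
tcp lane 69.1 -0.7
[811.6   5.2] [ 70.  296.1] 9.33 z 24.5
[738.2  -6.7] [ 71.1 295.7] 9.35 z 24.4
[664.8 -19.1] [ 70.6 295.7] 9.35 z 24.3
[590.1 -31.7] [ 71.7 295.6] 9.32 z 24.2
seated end [-146.6 -145.6]
seated edge x(39.5) at -140 [27.2]
seated edge x(39.5) at -100 [34.]
seated edge x(39.5) at -60 [40.8]
seated edge x(39.5) at 0 [50.4]
h at x 28 [(-143, 24.4), (-110, 24.4), (-55, 24.2), (0, 24.0), (55, 24.1), (110, 24.0), (143, 24.2)]
h at x -28 [(-143, 24.4), (-110, 24.2), (-55, 24.3), (0, 24.3), (55, 23.9), (110, 23.9), (143, 23.9)]
seated [(-143, 24.3), (-110, 25.1), (-55, 24.5), (0, 350.3), (55, 24.4), (110, 24.5), (143, 24.1)]
c0 23.85 15
c1 24.31 13
c2 23.66 25
c3 23.0 27
-130 [-35.4] [35.6 35.6 35.8] [np.float64(4.6)]
-100 [-35.3] [35.3 35.4 35.4] [np.float64(5.2)]
0 [-35.1] [35.1 35.2 35.3] [np.float64(5.6)]
50 [-34.9] [35.  35.  35.1] [np.float64(5.9)]
100 [-34.9] [34.8 34.8 34.8] [np.float64(6.2)]
130 [-34.7] [34.7 34.8 34.9] [np.float64(6.1)]
ends -25 [-147.5  146.4]
ends 0 [-147.5  147. ]
ends 25 [-147.4  146.7]
seated ends [-16.4 147.3]
```

View pics/w10.png

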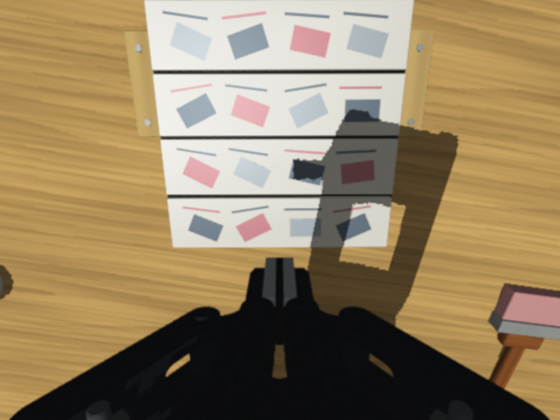

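The plank lies level with the others: 24.2 mm against 24.3–24.5 mm. It is within 1 mm of centre and within 0.1° of square, and the arm is clear, so I'm handing it in.

```bash
python3 -c "
from workcell import robot
print(robot.sign_off())"
```

```text
the job is handed in; nothing more can be done
None
```

The plank is home and the job is handed in, at about 17 s of the 58 s allowed; the sign-off gave no verdict.

**What I did:** I pushed the plank about 14 mm endways with the shut fingers, then about 6 mm sideways off its -x edge, which also squared it up. All its studs dropped and caught. I then pressed it by feel:
- **Middle pair:** the whole plank snapped down here. The force read about 15 N at the snap and 30 N at the bottom.
- **+y end pair:** pressed to about 26 N, with no further give.
- **-y end pair:** pressed to about 21 N, with no further give.

**Last checks (wrist camera, before handing in):**

| Check | Measured | Needed |
|---|---|---|
| Plank top overall | 24.2 mm (seated planks 24.3–24.5 mm) | – |
| Corner tops | 23.0–24.3 mm | below 25.7 mm |
| Centre, from the lane's | within about 1 mm | within 3 mm |
| Square to the deck | within 0.1° (0.002 rad) | within 0.02 rad |

- **Forces:** the highest wrist reading was about 31 N, but forces are only read at the end of each move, so brief peaks between readings were not seen.
- **Bystanders:** I kept the arm clear of the pot, brush and block, but did not measure their positions again.
- **Failed check:** three edge readings on the seated planks in the last picture were spoilt by the fingers and their shadow, and one spot height there (350 mm) was the gripper itself. I left those out.

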